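# Get the sample carousel ready on the ice-cream cart

## Task

Get the clockwork sample carousel ready for opening: put every used teal-banded cup from it into the grey tub, stand every pink sample pot upright on a pink spot of its own on the round plate, and rewind the carousel's spring by turning the crank clockwise until the resistance suddenly drops away. Stop within a turn of that, and leave the chrome cover, the yellow jar and the napkins alone; the order of the jobs is yours.

Things in the scene. Friction and masses are not known exactly. Their poses are not given: they have to be found in the camera images.
- crank (a joint): Winding crank on the teal tower beside the round plate; upright axis, value in rad, growing as the crank is wound clockwise seen from above. It starts somewhere from 0 to 5 and after at most 0.6 rad of slack resists evenly with about 0.36 N m (6 to 9 N at the knob) until, at 22.0 to 22.5, the spring is fully wound, the clutch lets go and the crank then turns almost freely (0.03 N m). It stays where it is left. Winding it past 30 overwinds the spring.
- crank_axis (a point): Point on the crank's upright axis at the height of the middle of the crank knob (113 mm above the counter).
- crank_knob (a point): Middle of the black crank knob, an upright cylinder of 24 mm diameter and 40 mm height which spins freely on the end of the 45 mm chrome crank arm; it circles crank_axis at 45 mm. The arm lies 20 mm below this point and is 7 mm thick; the tower's top is 38 mm below it. A red needle beside the crank creeps along a white scale as it is wound and stands in the green part once the clutch has let go.
- carousel: Sample carousel, fixed to the counter: a round white plate of 250 mm diameter, its flat top 45 mm above the counter, on a teal foot, joined to a teal winding tower 150 x 110 x 75 mm high, centred 205 mm from the plate's centre in this body's -y direction. Origin on the counter under the plate's centre; z up. The plate does not turn during the job.
- tub: Grey open tub for used cups, 160 mm (its x) by 260 mm (its y), 55 mm high, walls and floor 5 mm thick, does not move. Origin under its centre.
- spot0 (a point): Centre of a pink round spot of 78 mm diameter printed flat on the carousel's plate (z = plate top); the three spots lie 62 mm from the plate's centre, 107 mm apart.
- spot1 (a point): Centre of a pink round spot of 78 mm diameter printed flat on the carousel's plate (z = plate top); the three spots lie 62 mm from the plate's centre, 107 mm apart.
- spot2 (a point): Centre of a pink round spot of 78 mm diameter printed flat on the carousel's plate (z = plate top); the three spots lie 62 mm from the plate's centre, 107 mm apart.
- pot0: Fresh sample pot: pink round pot of 52 mm diameter and 40 mm height, with a fixed chrome domed lid to 71 mm in all, 60 to 130 g; stands on the counter. Origin at the centre of its underside, z up through the lid. May be absent.
- pot1: Fresh sample pot: pink round pot of 52 mm diameter and 40 mm height, with a fixed chrome domed lid to 71 mm in all, 60 to 130 g; stands on the counter. Origin at the centre of its underside, z up through the lid. May be absent.
- pot2: Fresh sample pot: pink round pot of 52 mm diameter and 40 mm height, with a fixed chrome domed lid to 71 mm in all, 60 to 130 g; stands on the counter. Origin at the centre of its underside, z up through the lid. May be absent.
- used0: Used empty paper cup: white with a teal band, slightly tapered, 50 mm across where gripped (collides as a 50 mm cylinder), 50 mm high, 30 g, open top; stands on one of the carousel's spots at the start. Origin at the centre of its underside, z up. May be absent.
- used1: Used empty paper cup: white with a teal band, slightly tapered, 50 mm across where gripped (collides as a 50 mm cylinder), 50 mm high, 30 g, open top; stands on one of the carousel's spots at the start. Origin at the centre of its underside, z up. May be absent.
- used2: Used empty paper cup: white with a teal band, slightly tapered, 50 mm across where gripped (collides as a 50 mm cylinder), 50 mm high, 30 g, open top; stands on one of the carousel's spots at the start. Origin at the centre of its underside, z up. May be absent.
- cloche: Bystander: chrome domed cover, 124 mm diameter, 118 mm high; origin under its centre.
- sprinkles: Bystander: yellow jar, 60 mm diameter, 100 mm high; origin under its centre.
- napkins: Bystander: white napkin block 100 x 100 x 60 mm; origin under its centre.
Not all that is in view belongs to the job. Leave any blue look-alike of the pot0 alone.

How it is judged:
On the way:
1. the spring is wound until the clutch lets go (crank past 22.0 rad) (value of joint crank above 22 rad), for 0.2 s.
At the end, for the whole second after the job is handed in: Every pot present stands upright (within 0.1 rad) and at rest on a spot, its centre within 16 mm of the spot's; every used cup present is at rest inside the tub; the crank is past 22.0 rad (value of joint crank above 22 rad and ((horizontal distance between pot0 and spot0 below 0.016 m and z of pot0 in the frame of spot0 below 0.006 m) or (horizontal distance between pot0 and spot1 below 0.016 m and z of pot0 in the frame of spot1 below 0.006 m) or (horizontal distance between pot0 and spot2 below 0.016 m and z of pot0 in the frame of spot2 below 0.006 m)) and angle between each of pot0, pot1, pot2's own z axis and vertical below 0.1 rad and linear speed of each of pot0, pot1, pot2, used0, used1, used2 below 0.02 m/s and ((horizontal distance between pot1 and spot0 below 0.016 m and z of pot1 in the frame of spot0 below 0.006 m) or (horizontal distance between pot1 and spot1 below 0.016 m and z of pot1 in the frame of spot1 below 0.006 m) or (horizontal distance between pot1 and spot2 below 0.016 m and z of pot1 in the frame of spot2 below 0.006 m)) and ((horizontal distance between pot2 and spot0 below 0.016 m and z of pot2 in the frame of spot0 below 0.006 m) or (horizontal distance between pot2 and spot1 below 0.016 m and z of pot2 in the frame of spot1 below 0.006 m) or (horizontal distance between pot2 and spot2 below 0.016 m and z of pot2 in the frame of spot2 below 0.006 m)) and x of used0 in the frame of tub between -0.075 and 0.075 m and y of used0 in the frame of tub between -0.125 and 0.125 m and z of each of used0, used1, used2 in the frame of tub below 0.045 m and x of used1 in the frame of tub between -0.075 and 0.075 m and y of used1 in the frame of tub between -0.125 and 0.125 m and x of used2 in the frame of tub between -0.075 and 0.075 m and y of used2 in the frame of tub between -0.125 and 0.125 m); the robot touches nothing.
It fails at once if the spring is overwound: the crank went more than a turn and a quarter past the release (value of joint crank above 30 rad).
It fails at once if the cloche was moved by more than 40 mm (distance of cloche from where it was at the start of the episode above 0.04 m).
It fails at once if the sprinkles was moved by more than 40 mm (distance of sprinkles from where it was at the start of the episode above 0.04 m).
It fails at once if the napkins was moved by more than 40 mm (distance of napkins from where it was at the start of the episode above 0.04 m).
Of pot0, pot1, pot2 only 2 to 3 are there at a start; the rules pass over those that are not, and their reading is None.
Of used0, used1, used2 only 2 to 3 are there at a start; the rules pass over those that are not, and their reading is None.
At some moment in a run one of pot0, pot1, pot2, used0, used1, used2 may be knocked a few centimetres aside while the robot is not near it.
It also fails if it takes over 210 s, if anything falls off the work surface, if the arm or the gripper's body presses on something with over 40 N, if the wrist force passes 120 N, or if a joint passes its speed limit or range.

## Robot

A 7-joint arm with a two-finger parallel gripper is mounted at the origin on the work surface. World frame = base frame: x ahead of the robot, y to its left, z up, the work surface at z = 0. Lengths are in m, angles in rad, forces in N, time in s.
With the tool pointing down it reaches from about 0.425 to 0.925 m from the base axis. Payload 6.8 kg.
Tool frame: the origin (TCP) lies midway between the tips of the shut fingers; the grasp point (between the pads) lies 19 mm behind it; z points along the fingers, y is the line along which they close (so a half turn about z gives the same grasp; the last joint's range is limited). The gripper opens to 85 mm and grips with 20 to 120 N. Pads are 22 mm wide; open, the fingers measure 114 mm over their backs; the gripper's body (76 mm by 85 mm) begins 54 mm behind the grasp point. The pads swing forward as they close: fully open they stand 13 mm farther back than shut.
Start: joints at [-1.452, 0.477, 0.022, 1.555, -0.011, 1.109, -0.083], TCP at [0.152, 0.658, 0.231] pointing down, gripper open.
Joint ranges: [-2.96, 2.96], [-0.34, 2.1], [-1.41, 1.46], [0.24, 2.44], [-1.37, 4.51], [0.17, 1.92], [-2.96, 2.96]. Speed limits (rad/s): [2.39, 2.39, 3.14, 3.14, 3.14, 3.14, 3.14].

## Interface

Orientations are given as a unit quaternion [w, x, y, z].
In Python, from station import bot, eyes, ticket gives the robot as it stands.
- The arm moves only by the shell command python3 -m crank 'ROWS' [FORCE]. ROWS is text: rows parted by semicolons, each of 7 numbers parted by spaces: the shift along the tool's x, y, z in units of 0.5 m (1.0 is 0.5 m), then the turn, a rotation vector about the tool's x, y, z in units of 180 degrees (1.0 is 180 degrees), then the closure, from 0 (fully open) to 1 (shut). A call has 1 to 20 rows; each row is the pose to reach, as a shift and turn from the pose commanded when the call began, along the tool's axes at that moment, turning the shorter way round; what a row does not reach only later rows make up. A row lasts 1/10 s, in which the tool goes at most 50 mm and 8.59 degrees, less where a joint would pass 70% of its speed; a pose out of reach is approached as far as the arm can. A call with a number of a shift or a turn outside -1 to 1 is refused whole. A call with a gripper value outside its range is refused whole. The fingers move at their own pace and stop on an object; FORCE is the grip in N (left out, the last holds). Time passes only in rows, so rows that repeat a pose let the fingers close. It gives the time, the measured TCP pose, the force, the opening and the grip force at its end, in the units of the state.
- bot.get_obs(): the state, without advancing time (a new reading comes with each control period).
- eyes.read_camera(name): name is "side" or "top" or "wrist"; returns a dict with "image" (480x640x3 uint8, red, green, blue), "K" (3x3 intrinsics, pixels), "R" (3x3) and "t" (3): a world point X has camera coordinates R X + t. Camera axes: x right, y down, z forward; pixel columns grow to the right and rows downward; lengths in m; the calibration is good to about 2 mm. A picture is of the moment at which its call begins. There is no depth.
- ticket.hand_in(): hands the job in; it is judged then, once.
The state is a dict: "t": time; "q": joint angles; "joint_vel": joint speeds; "joint_torque": joint torques, N m; "eef_pos": TCP position; "tool_rot": TCP orientation; "contact_force": force on the tool from outside, world axes, zero at the start; "torque": the same for the moment, N m; "gripper_width": opening from 0.0 (shut) to 1.0 (fully open); "grasp_force": force on a finger pad.
Only numpy, scipy, OpenCV 4.12 (cv2) and the standard library are available. Lean on these libraries where they do the work, as an engineer would, in place of code of your own. Each camera call takes 0.05 s, during which the arm holds its last target. There are 200 camera calls.

## Working session

There is one attempt and no reset: what is moved stays moved. The work goes in short steps, Python scripts to look and compute and a shell command to move; the robot and the scene stay as the last step left them, time stands still between calls to the robot, and variables do not carry over. Pictures are saved under pics/ and viewed, at most 14 in all, crops included, and the job is handed in when it is done.

```bash
ls; mkdir -p pics; python3 - <<'E'
from station import bot, eyes
import cv2
o=bot.get_obs(); print(o)
for n in ("side","top"):
    c=eyes.read_camera(n); cv2.imwrite(f"pics/{n}0.png",c["image"][:,:,::-1]); print(n,c["K"],c["R"],c["t"])
E
```

```text
pics
{'t': 0.0, 'q': array([-1.45209353,  0.47783788,  0.02231219,  1.55644908, -0.01146726,
        1.10931393, -0.08313292]), 'joint_vel': array([ 0.00104632,  0.00174954,  0.00055082, -0.00103992,  0.00084272,
        0.00189841,  0.00036885]), 'joint_torque': array([ 4.94324322e-04, -5.96457016e+01,  1.60778113e+00, -2.81203330e+01,
        1.23747048e-02,  9.36264085e-03, -2.34469331e-05]), 'eef_pos': array([0.15165594, 0.65712863, 0.23030087]), 'tool_rot': array([-2.75510122e-05,  1.13144646e-01,  9.93578082e-01, -9.39742815e-04]), 'contact_force': array([-0.04093666,  0.51940737,  0.98640859]), 'torque': array([-0.00735111, -0.01067363,  0.05444351]), 'grasp_force': 0.0, 'gripper_width': 1.004119053597415}
side [[542.40562344   0.         315.59903641]
 [  0.         542.40562344 251.35898721]
 [  0.           0.           1.        ]] [[ 0.94278352 -0.33324668  0.01029014]
 [-0.23588092 -0.68850386 -0.68580072]
 [ 0.23562561  0.64413437 -0.72771663]] [-0.54512601  0.16745715  1.14693527]
top [[614.34645444   0.         316.02493451]
 [  0.         614.34645444 227.13796995]
 [  0.           0.           1.        ]] [[-0.01100053 -0.99993701  0.00222913]
 [-0.98419392  0.01043323 -0.17678652]
 [ 0.17675213 -0.00413864 -0.98424669]] [-0.01728228  0.54661896  1.26097632]
```

View pics/top0.png

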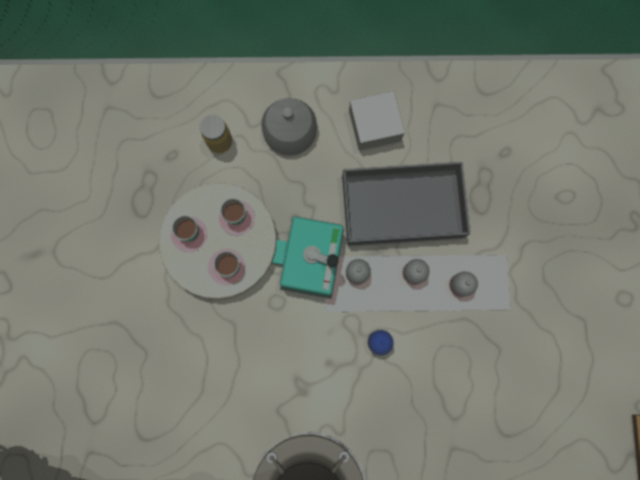

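View pics/side0.png

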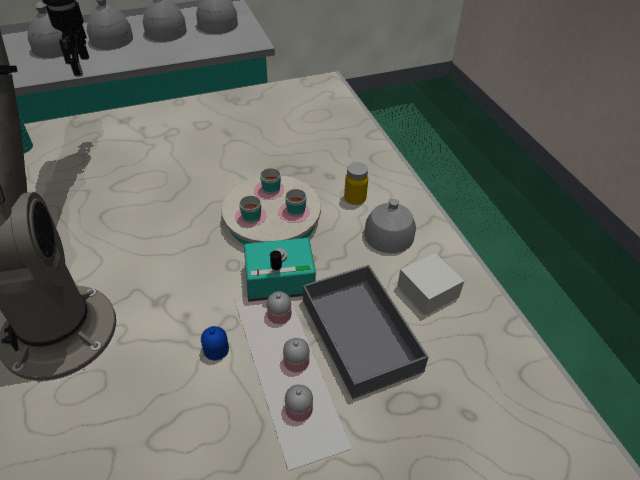

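The top view shows cups at about (187,230), (234,212), (228,264), the plate at (218,241), the knob at (332,261), pots at (358,271), (416,271), (463,284), the tub at (405,203) and the blue decoy at (380,342). In the side view, the cups are at (250,208), (270,182), (296,202), the pots at (279,305), (296,352), (299,402) and the knob at (276,260).

```bash
cat > h.py <<'E'
import numpy as np, cv2
from scipy.spatial.transform import Rotation as Ro
def ray(c,p):
    d=c["R"].T@np.linalg.solve(c["K"],[p[0],p[1],1.]); return -c["R"].T@c["t"],d/np.linalg.norm(d)
def plane(c,p,z):
    o,d=ray(c,p); return o+d*(z-o[2])/d[2]
def tri(rs):
    A=[np.eye(3)-np.outer(d,d) for o,d in rs]
    return np.linalg.solve(sum(A),sum(a@o for a,(o,d) in zip(A,rs)))
def blobs(img,lo,hi,amin,amax=1e9,roi=None):
    m=cv2.inRange(cv2.cvtColor(img,cv2.COLOR_RGB2HSV),lo,hi)
    if roi: k=np.zeros_like(m); x0,y0,x1,y1=roi; k[y0:y1,x0:x1]=1; m=m*k
    m=cv2.morphologyEx(m,cv2.MORPH_OPEN,np.ones((2,2),np.uint8))
    cs,_=cv2.findContours(m,cv2.RETR_EXTERNAL,cv2.CHAIN_APPROX_NONE)
    return sorted([c for c in cs if amin<cv2.contourArea(c)<amax],key=lambda c:c[:,0,0].mean())
def cen(c):
    (x,y),r=cv2.minEnclosingCircle(c); return np.array([x,y])
def rot(o): return Ro.from_quat(np.roll(o["tool_rot"],-1))
def go(o,pos,ydir=None):
    "shift and turn, in move units, to bring the TCP to pos, tool down, tool y along world angle ydir (deg)"
    R=rot(o); s=R.inv().apply(np.array(pos)-o["eef_pos"])/.5; out=[*s]
    if ydir is not None:
        best=None
        for a in (ydir,ydir+180):
            a=np.radians(a); y=np.array([np.cos(a),np.sin(a),0]); z=np.array([0,0,-1.])
            T=Ro.from_matrix(np.c_[np.cross(y,z),y,z]); v=(R.inv()*T).as_rotvec()/np.pi
            if best is None or np.linalg.norm(v)<np.linalg.norm(best): best=v
        out+=[*best]
    return np.round(out,3)
E
python3 - <<'E'
from h import *; from station import eyes
T=eyes.read_camera("top"); S=eyes.read_camera("side")
def pr(n,cs): print(n,[(*np.round(cen(c),1),cv2.contourArea(c)) for c in cs])
brown=((0,70,30),(22,255,140))
tb=blobs(T["image"],*brown,60,600,(160,185,280,300)); pr("Tbrown",tb)
sb=blobs(S["image"],*brown,20,600,(220,160,325,240)); pr("Sbrown",sb)
white=blobs(T["image"],(0,0,0),(180,60,115),150,2000,(330,250,520,320)); pr("Tdome",white)
sd=blobs(S["image"],(0,0,0),(180,45,150),100,2000,(262,285,330,425)); pr("Sdome",sd)
tt=blobs(T["image"],(75,100,60),(95,255,255),800); pr("Tteal",tt)
tk=blobs(T["image"],(0,0,0),(180,255,45),20,400,(322,248,342,274)); pr("Tknob",tk)
sk=blobs(S["image"],(0,0,0),(180,255,50),20,400,(262,245,290,275)); pr("Sknob",sk)
tu=blobs(T["image"],(0,0,0),(180,80,110),3000,1e5,(335,155,475,250)); pr("Ttub",tu)
for c in tu: r=cv2.minAreaRect(c); print(r,[plane(T,p,.055).round(3) for p in cv2.boxPoints(r)])
pk=blobs(T["image"],(165,25,80),(180,140,255),20,3000,(160,185,280,300)); pr("Tpink",pk)
# plate: bright region
hsv=cv2.cvtColor(T["image"],cv2.COLOR_RGB2HSV)
print(hsv[[200,200,220],[200,130,270]])
if len(tk)and len(sk): print("knob",tri([ray(T,cen(tk[0])),ray(S,cen(sk[0]))]))
for n,p,q in (("cups",[(187,230),(234,212),(228,264)],[(250,203),(270,175),(296,197)]),):
    for a in p: print(n,a,plane(T,a,.095).round(3),[ (tri([ray(T,a),ray(S,b)])).round(3) for b in q])
for a,b in zip([(358,271),(416,271),(463,284)],[(279,305),(296,352),(299,402)]): print("pot",plane(T,a,.05).round(3),tri([ray(T,a),ray(S,b)]).round(3))
E
```

```text
Tbrown [(np.float64(186.2), np.float64(228.8), 226.5), (np.float64(227.8), np.float64(265.2), 256.0), (np.float64(234.1), np.float64(211.9), 232.5)]
Sbrown [(np.float64(251.5), np.float64(207.5), 40.5), (np.float64(296.0), np.float64(200.5), 31.0)]
Tdome [(np.float64(338.0), np.float64(276.5), 297.0), (np.float64(360.0), np.float64(273.9), 539.5), (np.float64(417.0), np.float64(274.0), 575.5), (np.float64(464.3), np.float64(286.1), 600.0)]
Sdome [(np.float64(297.0), np.float64(352.1), 500.5), (np.float64(299.7), np.float64(399.7), 603.0)]
Tteal [(np.float64(313.0), np.float64(256.5), 2897.0), (np.float64(319.5), np.float64(24.5), 28001.0)]
Tknob []
Sknob [(np.float64(276.5), np.float64(261.4), 167.0)]
Ttub [(np.float64(402.7), np.float64(207.9), 9980.5)]
((403.563232421875, 207.4797821044922), (82.85997772216797, 130.3419189453125), 86.3086166381836) [array([ 0.669, -0.067,  0.055]), array([ 0.685, -0.349,  0.055]), array([ 0.504, -0.351,  0.055]), array([ 0.489, -0.076,  0.055])]
Tpink [(np.float64(189.5), np.float64(234.5), 309.0), (np.float64(226.4), np.float64(268.7), 197.5), (np.float64(236.9), np.float64(218.3), 317.5)]
[[ 37  16 144]
 [ 33  22 125]
 [ 41  20 142]]
cups (187, 230) [0.535 0.242 0.095] [array([0.519, 0.261, 0.005]), array([0.538, 0.242, 0.095]), array([ 0.583,  0.26 , -0.012])]
cups (234, 212) [0.572 0.146 0.095] [array([0.515, 0.142, 0.117]), array([0.534, 0.135, 0.185]), array([0.576, 0.146, 0.09 ])]
cups (228, 264) [0.464 0.157 0.095] [array([0.466, 0.157, 0.094]), array([0.485, 0.14 , 0.179]), array([0.519, 0.144, 0.099])]
pot [ 0.452 -0.11   0.05 ] [ 0.454 -0.112  0.033]
pot [ 0.45  -0.232  0.05 ] [ 0.453 -0.235  0.033]
pot [ 0.422 -0.33   0.05 ] [ 0.425 -0.336  0.025]
```

```bash
python3 - <<'E'
from h import *; from station import bot,eyes
o=bot.get_obs(); print(go(o,(.48,.18,.30),90))
E
```

```text
[-0.854 -0.783 -0.138 -0.    -0.    -0.072]
```

```bash
python3 -m crank '-.854 -.783 -.138 0 0 -.072 0;-.854 -.783 -.138 0 0 -.072 0;-.854 -.783 -.138 0 0 -.072 0;-.854 -.783 -.138 0 0 -.072 0;-.854 -.783 -.138 0 0 -.072 0;-.854 -.783 -.138 0 0 -.072 0;-.854 -.783 -.138 0 0 -.072 0;-.854 -.783 -.138 0 0 -.072 0;-.854 -.783 -.138 0 0 -.072 0;-.854 -.783 -.138 0 0 -.072 0;-.854 -.783 -.138 0 0 -.072 0;-.854 -.783 -.138 0 0 -.072 0;-.854 -.783 -.138 0 0 -.072 0;-.854 -.783 -.138 0 0 -.072 0;-.854 -.783 -.138 0 0 -.072 0;-.854 -.783 -.138 0 0 -.072 0;-.854 -.783 -.138 0 0 -.072 0;-.854 -.783 -.138 0 0 -.072 0'
python3 - <<'E'
from h import *; from station import bot,eyes
w=eyes.read_camera("wrist"); cv2.imwrite("pics/w1.png",w["image"][:,:,::-1]); print(w["K"],w["R"],w["t"],-w["R"].T@w["t"],bot.get_obs()["q"])
E
```

```text
t: 2.0
eef_pos: [0.4794, 0.1809, 0.3002]
tool_rot: [-0.0, -0.0, 1.0, -0.0]
contact_force: [0.5, -0.7, -0.1]
gripper_width: 1.002
grasp_force: 0.0
[[426.14087499   0.         325.13199672]
 [  0.         426.14087499 238.52679313]
 [  0.           0.           1.        ]] [[-1.16026085e-03  9.99999324e-01  7.08984231e-05]
 [ 9.59794099e-01  1.09371087e-03  2.80702852e-01]
 [ 2.80702585e-01  3.93736418e-04 -9.59794720e-01]] [-0.18186256 -0.51662607  0.31037431] [0.40852078 0.18230527 0.44292693] [-0.7286194   0.13996243  0.27675469  1.86761912 -0.04205382  1.13962596
  1.13428398]
```

View pics/w1.png

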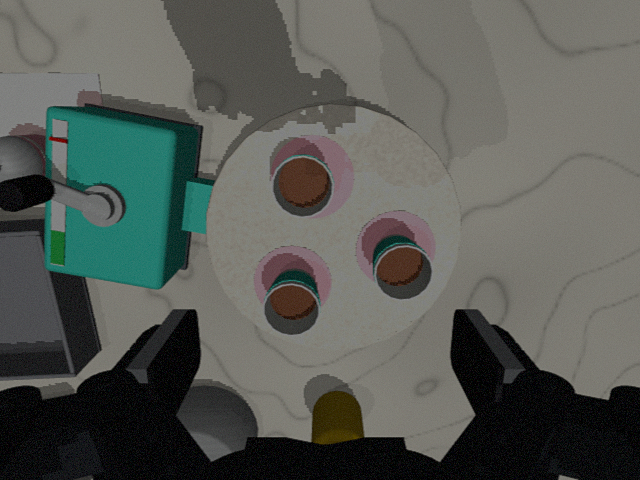

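The wrist view shows the cup rims at about (303,186), (292,305) and (402,270), each on a pink spot around (312,176), (292,283) and (396,249). The crank axis is at (101,205) and the knob at (25,192). The needle is near the start of its scale, with green at the far end.

```bash
python3 - <<'E'
from h import *; from station import bot,eyes
w=eyes.read_camera("wrist"); T=eyes.read_camera("top"); I=w["image"]; hsv=cv2.cvtColor(I,cv2.COLOR_RGB2HSV)
m=cv2.inRange(hsv,(160,30,40),(180,160,255))
for n,p in (("C",(312,176)),("B",(292,283)),("A",(396,249))):
    k=np.zeros_like(m); cv2.circle(k,p,50,255,-1); mm=cv2.morphologyEx(m&k,cv2.MORPH_OPEN,np.ones((3,3)))
    ys,xs=np.nonzero(mm); P=np.array([plane(w,(x,y),.045)[:2]*1000 for x,y in zip(xs,ys)],np.float32)
    h=cv2.convexHull(P); print(n,"spot",cv2.minEnclosingCircle(h),len(xs))
for n,p,tp in (("C",(303,186),(228,264)),("B",(292,305),(234,212)),("A",(402,270),(187,230))): print(n,"cup",plane(w,p,.095).round(4),"two-view",tri([ray(w,p),ray(T,tp)]).round(3))
print("axis/needle",plane(w,(101,205),.095),plane(T,(332,261),.13),"knob top side?",plane(w,(59,139),.075),"green",plane(w,(57,247),.075))
t=blobs(I,(75,100,60),(95,255,255),5000)[0]; r=cv2.minAreaRect(t); print([plane(w,p,.075).round(3) for p in cv2.boxPoints(r)])
pl=blobs(I,(0,0,95),(40,40,255),5000,1e9,(205,95,470,360)); 
for c in pl: P=np.array([plane(w,q[0],.045)[:2]*1000 for q in c],np.float32); print("plate",cv2.minEnclosingCircle(P))
o=bot.get_obs(); 
E
```

```text
C spot ((465.19390869140625, 170.09214782714844), 38.784610748291016) 2139
B spot ((570.7608032226562, 149.4130859375), 38.79973602294922) 2175
A spot ((535.6869506835938, 250.98358154296875), 38.80902862548828) 2225
C cup [0.4655 0.164  0.095 ] two-view [0.47  0.162 0.061]
B cup [0.5722 0.1528 0.095 ] two-view [0.576 0.15  0.083]
A cup [0.5389 0.2491 0.095 ] two-view [0.533 0.243 0.11 ]
axis/needle [ 0.48149936 -0.00414678  0.095     ] [ 0.46342344 -0.05369195  0.13      ] knob top side? [ 0.42910632 -0.04190663  0.075     ] green [ 0.52443022 -0.06035282  0.075     ]
[array([ 0.554, -0.089,  0.075]), array([ 0.403, -0.046,  0.075]), array([0.413, 0.061, 0.075]), array([0.566, 0.032, 0.075])]
plate ((528.3925170898438, 185.3296356201172), 184.1992645263672)
```

```bash
python3 -m crank '.028 -.034 .1 0 0 0 0;.028 -.034 .2 0 0 0 0;.028 -.034 .3 0 0 0 0;.028 -.034 .4 0 0 0 0;.028 -.034 .45 0 0 0 0;.028 -.034 .496 0 0 0 0;.028 -.034 .496 0 0 0 0;.028 -.034 .496 0 0 0 0;.028 -.034 .496 0 0 0 1;.028 -.034 .496 0 0 0 1;.028 -.034 .496 0 0 0 1;.028 -.034 .496 0 0 0 1;.028 -.034 .496 0 0 0 1;.028 -.034 .496 0 0 0 1;.028 -.034 .496 0 0 0 1' 20
python3 - <<'E'
from h import *; from station import bot,eyes
T=eyes.read_camera("top"); o=bot.get_obs()
I=T["image"]; tu=blobs(I,(0,0,0),(180,80,75),3000,1e5,(335,155,475,250))
print([(cv2.minAreaRect(c)) for c in tu])
w=[plane(T,p,.055).round(3) for p in [(344,171),(461,164),(467,237),(347,243)]]; print("rim corners",w,np.mean(w,0))
print(go(o,(.587,-.14,.12)))
cv2.imwrite("pics/t2.png",cv2.resize(I[140:320,150:480],None,fx=2.4,fy=2.4)[:,:,::-1])
E
```

```text
t: 3.65
eef_pos: [0.4666, 0.1637, 0.0536]
tool_rot: [0.001, 0.0, 1.0, 0.001]
contact_force: [-0.9, -0.0, 6.3]
gripper_width: 0.579
grasp_force: 19.9
[]
rim corners [array([ 0.668, -0.085,  0.055]), array([ 0.681, -0.338,  0.055]), array([ 0.521, -0.342,  0.055]), array([ 0.511, -0.088,  0.055])] [ 0.59525 -0.21325  0.055  ]
[-0.241 -0.607 -0.133]
```

View pics/t2.png

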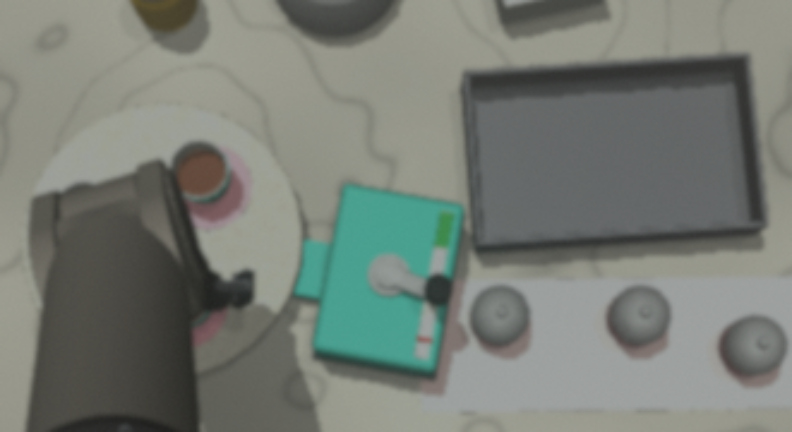

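The top view shows the fingers on cup C. The tub is empty with corners near (344,171) and (467,237) in full-image pixels, and the knob is at (332,260).

```bash
python3 -m crank '0 0 -.1 0 0 0 1;0 0 -.2 0 0 0 1;0 0 -.3 0 0 0 1;-.179 -.624 -.3 0 0 0 1;-.179 -.624 -.3 0 0 0 1;-.179 -.624 -.3 0 0 0 1;-.179 -.624 -.3 0 0 0 1;-.179 -.624 -.3 0 0 0 1;-.179 -.624 -.3 0 0 0 1;-.179 -.624 -.3 0 0 0 1;-.179 -.624 -.3 0 0 0 1;-.179 -.624 -.3 0 0 0 1;-.179 -.624 -.2 0 0 0 1;-.179 -.624 -.1 0 0 0 1;-.179 -.624 0 0 0 0 1;-.179 -.624 .066 0 0 0 1;-.179 -.624 .066 0 0 0 1;-.179 -.624 .066 0 0 0 1;-.179 -.624 .066 0 0 0 .25;-.179 -.624 .066 0 0 0 .25'
```

```text
t: 5.7
eef_pos: [0.5565, -0.1486, 0.0214]
tool_rot: [0.002, 0.0, 1.0, -0.0]
contact_force: [-0.3, 0.4, 0.3]
gripper_width: 0.75
grasp_force: 0.0
```

```bash
python3 -m crank '0 0 -.1 0 0 0 .25;0 0 -.2 0 0 0 0;0 0 -.3 0 0 0 0;0 0 -.362 0 0 0 0;-.034 .602 -.362 0 0 0 0;-.034 .602 -.362 0 0 0 0;-.034 .602 -.362 0 0 0 0;-.034 .602 -.362 0 0 0 0;-.034 .602 -.362 0 0 0 0;-.034 .602 -.362 0 0 0 0;-.034 .602 -.362 0 0 0 0;-.034 .602 -.362 0 0 0 0;-.034 .602 -.362 0 0 0 0;-.034 .602 -.262 0 0 0 0'
python3 - <<'E'
from h import *; from station import bot,eyes
for n in ("wrist","top"): 
    c=eyes.read_camera(n); print(n)
    for b in blobs(c["image"],(0,70,30),(22,255,140),40,3000,None if n=="wrist" else (160,185,480,300)): print(cen(b),cv2.contourArea(b),plane(c,cen(b),.09).round(3),plane(c,cen(b),.05).round(3))
print(bot.get_obs()["eef_pos"])
E
```

```text
t: 7.1
eef_pos: [0.5779, 0.1513, 0.1565]
tool_rot: [0.007, 0.002, 1.0, 0.002]
contact_force: [0.5, 0.7, -0.1]
gripper_width: 0.999
grasp_force: 0.0
wrist
top
[237.7966156  214.83050537] 118.5 [0.567 0.139 0.09 ] [0.575 0.144 0.05 ]
[375.5 224. ] 223.0 [ 0.544 -0.146  0.09 ] [ 0.552 -0.15   0.05 ]
[0.56872388 0.14916455 0.14615092]
```

```bash
python3 -m crank '0 0 .1 0 0 0 0;0 0 .196 0 0 0 0;0 0 .196 0 0 0 0;0 0 .196 0 0 0 0;0 0 .196 0 0 0 1;0 0 .196 0 0 0 1;0 0 .196 0 0 0 1;0 0 .196 0 0 0 1;0 0 .196 0 0 0 1;0 0 .196 0 0 0 1;0 0 .1 0 0 0 1;0 0 0 0 0 0 1;0 0 -.1 0 0 0 1;0 0 -.1 0 0 0 1'; python3 -c "
from h import *;from station import bot
o=bot.get_obs();print(go(o,(.635,-.213,.02)))"
```

```text
t: 8.6
eef_pos: [0.5769, 0.153, 0.2089]
tool_rot: [0.007, 0.001, 1.0, 0.003]
contact_force: [-0.2, -0.7, -0.6]
gripper_width: 0.574
grasp_force: 21.4
[-0.112 -0.734  0.375]
```

```bash
python3 -m crank '-.12 -.733 0 0 0 0 1;-.12 -.733 0 0 0 0 1;-.12 -.733 0 0 0 0 1;-.12 -.733 0 0 0 0 1;-.12 -.733 0 0 0 0 1;-.12 -.733 0 0 0 0 1;-.12 -.733 0 0 0 0 1;-.12 -.733 0 0 0 0 1;-.12 -.733 0 0 0 0 1;-.12 -.733 0 0 0 0 1;-.12 -.733 .1 0 0 0 1;-.12 -.733 .2 0 0 0 1;-.12 -.733 .3 0 0 0 1;-.12 -.733 .36 0 0 0 1;-.12 -.733 .36 0 0 0 1;-.12 -.733 .36 0 0 0 1;-.12 -.733 .36 0 0 0 .25;-.12 -.733 .36 0 0 0 .25;-.12 -.733 .36 0 0 0 .25'; python3 -c "
from h import *;from station import bot
o=bot.get_obs();print(go(o,(.539,.249,.20),90))"
```

```text
t: 10.5
eef_pos: [0.6329, -0.2144, 0.0219]
tool_rot: [0.001, 0.0, 1.0, -0.0]
contact_force: [0.3, -0.1, 0.9]
gripper_width: 0.752
grasp_force: 0.0
[ 0.187  0.927 -0.357 -0.     0.001 -0.   ]
```

```bash
python3 -m crank '0 0 -.1 0 0 0 .25;0 0 -.2 0 0 0 0;0 0 -.3 0 0 0 0;0 0 -.36 0 0 0 0;.19 .927 -.36 0 0 0 0;.19 .927 -.36 0 0 0 0;.19 .927 -.36 0 0 0 0;.19 .927 -.36 0 0 0 0;.19 .927 -.36 0 0 0 0;.19 .927 -.36 0 0 0 0;.19 .927 -.36 0 0 0 0;.19 .927 -.36 0 0 0 0;.19 .927 -.36 0 0 0 0;.19 .927 -.36 0 0 0 0;.19 .927 -.36 0 0 0 0;.19 .927 -.36 0 0 0 0;.19 .927 -.36 0 0 0 0;.19 .927 -.36 0 0 0 0'; python3 -c "
from h import *;from station import bot,eyes
o=bot.get_obs();print(go(o,(.539,.249,.052)))
w=eyes.read_camera('wrist');I=w['image']
t=blobs(I,(0,70,30),(22,255,140),300)
print([(cen(b),cv2.contourArea(b),plane(w,cen(b),.09)) for b in t])"
```

```text
t: 12.3
eef_pos: [0.5379, 0.2474, 0.2006]
tool_rot: [0.0, 0.002, 1.0, -0.0]
contact_force: [0.1, 0.4, -0.2]
gripper_width: 0.999
grasp_force: 0.0
[-0.002  0.003  0.297]
[(array([328.8927002 , 230.58192444]), 3058.5, array([0.53609674, 0.25114517, 0.09      ]))]
```

```bash
python3 -m crank '0 .003 .1 0 0 0 0;0 .003 .2 0 0 0 0;0 .003 .296 0 0 0 0;0 .003 .296 0 0 0 0;0 .003 .296 0 0 0 0;0 .003 .296 0 0 0 1;0 .003 .296 0 0 0 1;0 .003 .296 0 0 0 1;0 .003 .296 0 0 0 1;0 .003 .296 0 0 0 1;0 .003 .296 0 0 0 1;0 .003 .2 0 0 0 1;0 .003 .1 0 0 0 1;0 .003 0 0 0 0 1;0 .003 0 0 0 0 1;0 .003 0 0 0 0 1'; python3 -c "
from h import *;from station import bot,eyes
o=bot.get_obs();print(go(o,(.555,-.278,.021)))"
```

```text
t: 13.95
eef_pos: [0.5382, 0.2513, 0.2028]
tool_rot: [0.002, 0.0, 1.0, 0.002]
contact_force: [-0.1, -0.5, -1.0]
gripper_width: 0.576
grasp_force: 21.4
[-0.033 -1.06   0.36 ]
```

```bash
python3 -m crank '-.03 -1 0 0 0 0 1;-.03 -1 0 0 0 0 1;-.03 -1 0 0 0 0 1;-.03 -1 0 0 0 0 1;-.03 -1 0 0 0 0 1;-.03 -1 0 0 0 0 1;-.03 -1 0 0 0 0 1;-.03 -1 0 0 0 0 1;-.03 -1 0 0 0 0 1;-.03 -1 0 0 0 0 1;-.03 -1 0 0 0 0 1;-.03 -1 0 0 0 0 1;-.03 -1 0 0 0 0 1;-.03 -1 0 0 0 0 1;-.03 -1 0 0 0 0 1'
python3 -m crank '0 -.06 .1 0 0 0 1;0 -.06 .2 0 0 0 1;0 -.06 .3 0 0 0 1;0 -.06 .36 0 0 0 1;0 -.06 .36 0 0 0 1;0 -.06 .36 0 0 0 1;0 -.06 .36 0 0 0 1;0 -.06 .36 0 0 0 .25;0 -.06 .36 0 0 0 .25;0 -.06 .36 0 0 0 .25;0 -.06 .2 0 0 0 .25;0 -.06 .1 0 0 0 .1;0 -.06 0 0 0 0 0;0 -.06 -.1 0 0 0 0'
python3 -c "
from h import *;from station import bot,eyes
o=bot.get_obs();print(go(o,(.40,-.225,.30)))"
```

```text
t: 15.45
eef_pos: [0.5524, -0.2476, 0.2001]
tool_rot: [-0.0, -0.001, 1.0, 0.0]
contact_force: [0.5, -0.2, -1.0]
gripper_width: 0.575
grasp_force: 21.4
t: 16.85
eef_pos: [0.5516, -0.2792, 0.2226]
tool_rot: [0.0, 0.0, 1.0, 0.0]
contact_force: [1.5, 0.2, 0.4]
gripper_width: 0.999
grasp_force: 0.0
[ 0.303  0.108 -0.155]
```

```bash
python3 -m crank '.3 .11 -.15 0 0 0 0;.3 .11 -.15 0 0 0 0;.3 .11 -.15 0 0 0 0;.3 .11 -.15 0 0 0 0;.3 .11 -.15 0 0 0 0;.3 .11 -.15 0 0 0 0;.3 .11 -.15 0 0 0 0;.3 .11 -.15 0 0 0 0;.3 .11 -.15 0 0 0 0;.3 .11 -.15 0 0 0 0'
python3 - <<'E'
from h import *; from station import bot,eyes
w=eyes.read_camera("wrist"); cv2.imwrite("pics/w3.png",w["image"][:,:,::-1]); print(bot.get_obs()["eef_pos"])
for b in blobs(w["image"],(160,40,30),(180,255,255),60): print(cv2.boundingRect(b),cv2.contourArea(b))
E
```

```text
t: 17.85
eef_pos: [0.4022, -0.2244, 0.2948]
tool_rot: [-0.001, 0.0, 1.0, -0.0]
contact_force: [-0.3, 0.2, 0.5]
gripper_width: 1.002
grasp_force: 0.0
[ 0.40216299 -0.22434805  0.29493149]
(218, 185, 26, 25) 138.0
(412, 212, 37, 22) 186.5
```

View pics/w3.png

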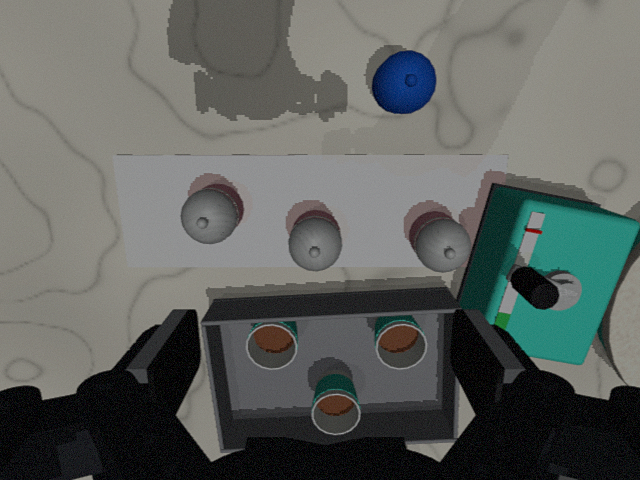

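The wrist view shows three cups upright in the tub at (272,345), (336,410) and (400,343). The pot lids are at (210,216), (315,244) and (443,245) with finials at (202,222), (314,252) and (450,253). The knob top is at (545,295).

```bash
python3 - <<'E'
from h import *; from station import bot,eyes
w=eyes.read_camera("wrist"); T=eyes.read_camera("top")
for d,f,t in (((210,216),(202,222),(467.9,283.3)),((315,244),(314,252),(417.1,270)),((443,245),(450,253),(359.2,270.4))):
    print("dome@.045",plane(w,d,.045).round(4),"finial@.069",plane(w,f,.069).round(4),"tri",tri([ray(w,f),ray(T,t)]).round(4))
print("knob",plane(w,(545,294),.133),tri([ray(w,(545,294)),ray(T,(332.1,260.4))]))
print("tub cups",[plane(w,p,.055).round(3) for p in ((272,345),(336,410),(400,343))])
print(bot.get_obs()["eef_pos"])
E
```

```text
dome@.045 [ 0.4237 -0.3318  0.045 ] finial@.069 [ 0.4235 -0.3326  0.069 ] tri [ 0.4214 -0.3321  0.0761]
dome@.045 [ 0.4514 -0.2327  0.045 ] finial@.069 [ 0.4516 -0.233   0.069 ] tri [ 0.4506 -0.2322  0.0704]
dome@.045 [ 0.4524 -0.1093  0.045 ] finial@.069 [ 0.4526 -0.1093  0.069 ] tri [ 0.4502 -0.1112  0.0757]
knob [ 0.4650107  -0.05271066  0.133     ] [ 0.4640639  -0.05379488  0.1349971 ]
tub cups [array([ 0.555, -0.277,  0.055]), array([ 0.632, -0.211,  0.055]), array([ 0.553, -0.148,  0.055])]
[ 0.4020987 -0.2242913  0.295066 ]
```

```bash
python3 - <<'E'
from h import *; from station import bot,eyes
w=eyes.read_camera("wrist"); T=eyes.read_camera("top")
I=w["image"]; cv2.imwrite("pics/k.png",cv2.resize(I[170:380,460:640],None,fx=3,fy=2.8)[:,:,::-1][:590])
J=T["image"]; cv2.imwrite("pics/k2.png",cv2.resize(J[205:305,270:350],None,fx=6,fy=5.9)[:,:,::-1])
print(plane(T,(311.7,253.3),.095))
E
```

```text
[ 0.48397006 -0.0135738   0.095     ]
```

View pics/k.png

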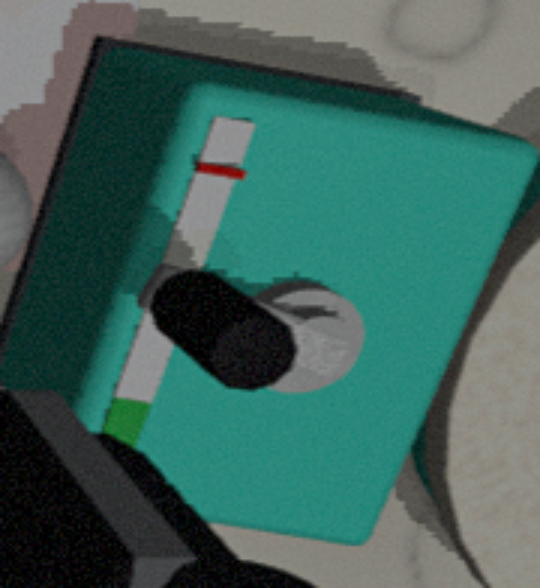

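View pics/k2.png

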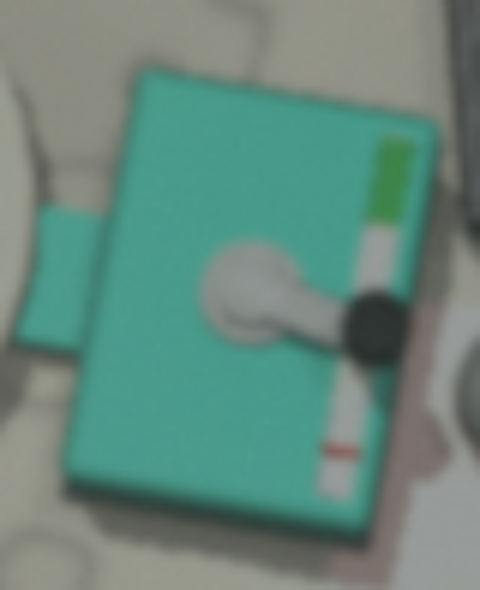

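The crops show the hub centre at (563,290) in the wrist image and (312,254.5) in the top image. The knob top is at (544,294) and (332.5,260.4), and the needle is near the low end.

```bash
python3 - <<'E'
from h import *; from station import bot,eyes
w=eyes.read_camera("wrist"); T=eyes.read_camera("top")
h=[ray(w,(563.3,289.6)),ray(T,(312.2,254.5))]; k=[ray(w,(544.3,294.3)),ray(T,(332.5,260.4))]
print("hub",tri(h),plane(w,(563.3,289.6),.085),plane(T,(312.2,254.5),.085)); K=tri(k); print("knob",K,plane(w,(544.3,294.3),.133),plane(T,(332.5,260.4),.133))
o=bot.get_obs(); print(o["eef_pos"])
A=np.array([.484,-.011]); print(np.linalg.norm(K[:2]-A),np.degrees(np.arctan2(*(K[:2]-A)[::-1])))
E
```

```text
hub [ 0.48076264 -0.01395366  0.09102644] [ 0.48202827 -0.00981126  0.085     ] [ 0.48283261 -0.01454343  0.085     ]
knob [ 0.46395683 -0.05457016  0.13611125] [ 0.46543901 -0.05288557  0.133     ] [ 0.46423502 -0.05460799  0.133     ]
[ 0.40206102 -0.22425382  0.29528213]
0.04795922711440391 -114.70340717142679
```

```bash
python3 -m crank '-.126 .341 .15 0 0 0 0;-.126 .341 .15 0 0 0 0;-.126 .341 .15 0 0 0 0;-.126 .341 .15 0 0 0 0;-.126 .341 .15 0 0 0 0;-.126 .341 .15 0 0 0 0;-.126 .341 .25 0 0 0 0;-.126 .341 .32 0 0 0 0;-.126 .341 .384 0 0 0 0;-.126 .341 .384 0 0 0 0;-.126 .341 .384 0 0 0 0;-.126 .341 .384 0 0 0 0;-.126 .341 .384 0 0 0 1;-.126 .341 .384 0 0 0 1;-.126 .341 .384 0 0 0 1;-.126 .341 .384 0 0 0 1;-.126 .341 .384 0 0 0 1;-.126 .341 .384 0 0 0 1;-.126 .341 .384 0 0 0 1;-.126 .341 .384 0 0 0 1' 60
python3 - <<'E'
from h import *; from station import bot
p=bot.get_obs()["eef_pos"][:2]; A=np.array([.4825,-.012]); v=p-A; print(p,np.linalg.norm(v))
th=np.arctan2(v[1],v[0]); P0=A+.045*v/np.linalg.norm(v)
for i in range(1,21):
    q=A+.045*np.array([np.cos(th-i*np.pi/10),np.sin(th-i*np.pi/10)]); d=(q-P0)/.5; print(f"{-d[0]:.3f} {d[1]:.3f}",end="; ")
E
```

```text
t: 20.2
eef_pos: [0.4656, -0.054, 0.1037]
tool_rot: [0.0, 0.0, 1.0, -0.0]
contact_force: [-1.5, -0.2, 5.8]
gripper_width: 0.263
grasp_force: 58.5
[ 0.46557291 -0.05404293] 0.045322564155433155
0.024 0.014; 0.043 0.036; 0.054 0.062; 0.056 0.090; 0.050 0.117; 0.035 0.141; 0.014 0.160; -0.012 0.171; -0.040 0.173; -0.067 0.167; -0.091 0.153; -0.110 0.131; -0.121 0.105; -0.123 0.077; -0.117 0.050; -0.103 0.026; -0.081 0.007; -0.055 -0.004; -0.027 -0.006; -0.000 -0.000;
```

```bash
python3 -m crank '.024 .014 0 0 0 0 1;.043 .036 0 0 0 0 1;.054 .062 0 0 0 0 1;.056 .09 0 0 0 0 1;.05 .117 0 0 0 0 1'
python3 -m crank '0 0 0 0 0 0 1;-.015 .024 0 0 0 0 1;-.036 .043 0 0 0 0 1;-.062 .054 0 0 0 0 1;-.09 .056 0 0 0 0 1;-.117 .05 0 0 0 0 1'
```

```text
t: 20.7
eef_pos: [0.4404, 0.0029, 0.1037]
tool_rot: [0.001, 0.001, 1.0, -0.001]
contact_force: [4.2, -10.7, 2.4]
gripper_width: 0.262
grasp_force: 59.6
t: 21.3
eef_pos: [0.4964, 0.0307, 0.1034]
tool_rot: [-0.003, -0.0, 1.0, 0.0]
contact_force: [-10.7, -0.7, 14.3]
gripper_width: 0.261
grasp_force: 61.0
```

```bash
for i in 1 2; do python3 -m crank '-.024 -.014 0 0 0 0 1;-.043 -.036 0 0 0 0 1;-.054 -.062 0 0 0 0 1;-.056 -.09 0 0 0 0 1;-.05 -.117 0 0 0 0 1;-.035 -.141 0 0 0 0 1;-.014 -.16 0 0 0 0 1;.012 -.171 0 0 0 0 1;.04 -.173 0 0 0 0 1;.067 -.167 0 0 0 0 1;.091 -.153 0 0 0 0 1;.11 -.131 0 0 0 0 1;.121 -.105 0 0 0 0 1;.123 -.077 0 0 0 0 1;.117 -.05 0 0 0 0 1;.103 -.026 0 0 0 0 1;.081 -.007 0 0 0 0 1;.055 .004 0 0 0 0 1;.027 .006 0 0 0 0 1;0 0 0 0 0 0 1'; done
```

```text
t: 23.3
eef_pos: [0.4965, 0.0307, 0.1034]
tool_rot: [-0.003, -0.0, 1.0, 0.0]
contact_force: [-9.4, -0.4, 17.0]
gripper_width: 0.26
grasp_force: 62.0
t: 25.3
eef_pos: [0.4965, 0.0306, 0.1034]
tool_rot: [-0.003, -0.0, 1.0, 0.0]
contact_force: [-10.8, -0.4, 13.5]
gripper_width: 0.264
grasp_force: 62.2
```

```bash
python3 -m crank '-.024 -.014 0 0 0 0 1;-.043 -.036 0 0 0 0 1;-.054 -.062 0 0 0 0 1;-.056 -.09 0 0 0 0 1;-.05 -.117 0 0 0 0 1;-.035 -.141 0 0 0 0 1;-.014 -.16 0 0 0 0 1;.012 -.171 0 0 0 0 1;.04 -.173 0 0 0 0 1;.067 -.167 0 0 0 0 1'
python3 - <<'E'
from h import *; from station import eyes
I=eyes.read_camera("top")["image"]; cv2.imwrite("pics/n1.png",cv2.resize(I[205:305,270:350],None,fx=6,fy=5.9)[:,:,::-1])
h=cv2.cvtColor(I,cv2.COLOR_RGB2HSV)[205:305,270:350]
for n,m in (("red",cv2.inRange(h,(0,120,80),(8,255,255))|cv2.inRange(h,(172,120,80),(180,255,255))),("green",cv2.inRange(h,(50,120,40),(70,255,200)))):
    y,x=np.nonzero(m); print(n,len(x),x.mean()*6 if len(x) else 0,y.mean()*5.9 if len(x) else 0)
E
```

```text
t: 26.3
eef_pos: [0.4678, -0.0549, 0.1039]
tool_rot: [0.003, 0.001, 1.0, -0.001]
contact_force: [8.4, -1.6, -4.9]
gripper_width: 0.259
grasp_force: 59.8
red 0 0 0
green 0 0 0
```

```bash
python3 -m crank '.024 .014 0 0 0 0 1;.043 .036 0 0 0 0 1;.054 .062 0 0 0 0 1;.056 .09 0 0 0 0 1;.05 .117 0 0 0 0 1'; python3 -m crank '-.015 .024 0 0 0 0 1;-.036 .043 0 0 0 0 1;-.062 .054 0 0 0 0 1;-.09 .056 0 0 0 0 1;-.117 .05 0 0 0 0 1'
```

```text
t: 26.85
eef_pos: [0.4406, 0.0033, 0.1038]
tool_rot: [0.001, 0.001, 1.0, -0.001]
contact_force: [6.6, -2.6, 1.3]
gripper_width: 0.259
grasp_force: 60.9
t: 27.35
eef_pos: [0.4993, 0.0297, 0.1036]
tool_rot: [-0.0, -0.0, 1.0, -0.0]
contact_force: [-3.6, -6.4, 10.4]
gripper_width: 0.258
grasp_force: 61.8
```

The tangential resistance has dropped from about 9 N to about 1 N, so the clutch has let go. I'll open the gripper and lift.

```bash
python3 -m crank '0 0 0 0 0 0 .4;0 0 0 0 0 0 .4;0 0 0 0 0 0 .4;0 0 -.08 0 0 0 .3;0 0 -.16 0 0 0 0;.09 -.28 -.25 0 0 0 0;.09 -.28 -.25 0 0 0 0;.09 -.28 -.25 0 0 0 0;.09 -.28 -.25 0 0 0 0;.09 -.28 -.25 0 0 0 0;.09 -.28 -.25 0 0 0 0'
python3 - <<'E'
from h import *; from station import bot,eyes
o=bot.get_obs(); print(o["q"].round(2),go(o,(.4525,-.109,.20),164),go(o,(.4525,-.109,.20),-16))
w=eyes.read_camera("wrist"); cv2.imwrite("pics/w5.png",w["image"][:,:,::-1])
E
```

```text
t: 28.45
eef_pos: [0.4535, -0.1088, 0.2278]
tool_rot: [-0.0, -0.001, 1.0, 0.0]
contact_force: [0.1, 0.3, -0.2]
gripper_width: 1.0
grasp_force: 0.0
[-0.31  0.13  0.46  2.06 -0.07  0.96  1.76] [ 0.002 -0.001  0.056  0.    -0.    -0.411] [ 0.002 -0.001  0.056  0.    -0.    -0.411]
```

View pics/w5.png

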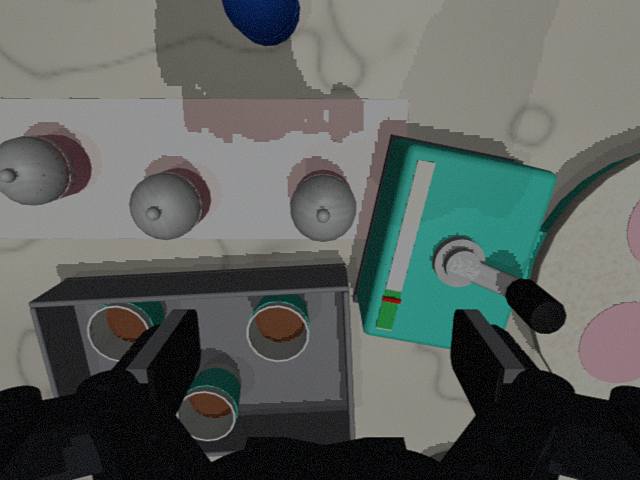

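The needle stands in the green. The three spots are clear, and pot 3 is at (322,207), unmoved.

```bash
python3 -m crank '0 0 .1 0 0 .589 0;0 0 .1 0 0 .589 0;0 0 .1 0 0 .589 0;0 0 .1 0 0 .589 0;0 0 .1 0 0 .589 0;0 0 .1 0 0 .589 0;0 0 .1 0 0 .589 0;0 0 .1 0 0 .589 0;0 0 .1 0 0 .589 0;0 0 .1 0 0 .589 0;0 0 .1 0 0 .589 0;0 0 .1 0 0 .589 0;0 0 .1 0 0 .589 0;0 0 .1 0 0 .589 0;0 0 .1 0 0 .589 0;0 0 .1 0 0 .589 0'
python3 - <<'E'
from h import *; from station import bot,eyes
w=eyes.read_camera("wrist"); o=bot.get_obs(); print(o["q"].round(2),go(o,(.4525,-.109,.007),-16)); cv2.imwrite("pics/w6.png",w["image"][:,:,::-1])
T=eyes.read_camera("top"); 
b=blobs(T["image"],(0,0,0),(180,60,115),200,2000,(345,255,520,320)); print([cen(x).round() for x in b])
E
```

```text
t: 30.1
eef_pos: [0.4536, -0.1097, 0.1781]
tool_rot: [-0.0, 0.798, 0.602, -0.0]
contact_force: [-0.2, -0.8, 0.3]
gripper_width: 1.005
grasp_force: 0.0
[-0.57  0.25  0.79  2.13 -0.24  0.85  0.08] [ 0.001 -0.003  0.342 -0.     0.     0.   ]
[array([464., 286.])]
```

```bash
python3 -m crank '0 -.003 .1 0 0 0 0;0 -.003 .2 0 0 0 0;0 -.003 .28 0 0 0 0;0 -.003 .342 0 0 0 0;0 -.003 .342 0 0 0 0;0 -.003 .342 0 0 0 0;0 -.003 .342 0 0 0 1;0 -.003 .342 0 0 0 1;0 -.003 .342 0 0 0 1;0 -.003 .342 0 0 0 1;0 -.003 .342 0 0 0 1;0 -.003 .342 0 0 0 1' 40
python3 - <<'E'
from h import *; from station import bot
o=bot.get_obs(); print(o["eef_pos"],rot(o).as_matrix().round(3).tolist())
for n,s in (("C",(.4652,.1701)),("B",(.5708,.1494)),("A",(.5357,.2510))): print(n,go(o,(*s,o["eef_pos"][2]+.047),-16))
E
```

```text
t: 31.4
eef_pos: [0.4534, -0.1098, 0.0089]
tool_rot: [0.001, 0.799, 0.602, 0.001]
contact_force: [-0.2, -0.2, 11.0]
gripper_width: 0.595
grasp_force: 39.9
[ 0.45339316 -0.10976917  0.00891577] [[0.276, 0.961, 0.003], [0.961, -0.276, 0.001], [0.001, 0.003, -1.0]]
C [ 0.545 -0.132 -0.094  0.001 -0.    -0.   ]
B [ 0.563  0.083 -0.093  0.001 -0.    -0.   ]
A [ 0.739 -0.041 -0.093  0.001 -0.    -0.   ]
```

```bash
python3 -m crank '0 0 -.1 0 0 0 1;0 0 -.2 0 0 0 1;0 0 -.3 0 0 0 1;0 0 -.38 0 0 0 1;.739 -.041 -.38 0 0 0 1;.739 -.041 -.38 0 0 0 1;.739 -.041 -.38 0 0 0 1;.739 -.041 -.38 0 0 0 1;.739 -.041 -.38 0 0 0 1;.739 -.041 -.38 0 0 0 1;.739 -.041 -.38 0 0 0 1;.739 -.041 -.38 0 0 0 1;.739 -.041 -.38 0 0 0 1;.739 -.041 -.38 0 0 0 1;.739 -.041 -.38 0 0 0 1;.739 -.041 -.28 0 0 0 1;.739 -.041 -.18 0 0 0 1;.739 -.041 -.12 0 0 0 1;.739 -.041 -.12 0 0 0 1'
python3 -c "
from h import *; from station import bot
o=bot.get_obs(); print(o['q'].round(2),go(o,(.5357,.2510,.0089+.046),-16))"
```

```text
t: 33.3
eef_pos: [0.5317, 0.2479, 0.0639]
tool_rot: [-0.0, 0.8, 0.6, -0.004]
contact_force: [-0.5, -0.7, -1.0]
gripper_width: 0.595
grasp_force: 43.1
[-0.97  0.62  0.58  1.92 -0.48  0.75 -0.4 ] [ 0.008  0.006  0.018 -0.002  0.002 -0.001]
```

```bash
python3 -m crank '0 0 0 0 0 0 1;.003 .002 .014 0 0 0 1;.003 .002 .026 0 0 0 1;.003 .002 .026 0 0 0 1;.003 .002 .026 0 0 0 1;.003 .002 .026 0 0 0 1'
python3 -c "
from h import *; from station import bot
o=bot.get_obs(); print(go(o,(.5357,.2510,.0089+.046),-16))"
```

```text
t: 33.9
eef_pos: [0.5362, 0.2523, 0.0547]
tool_rot: [-0.0, 0.799, 0.601, 0.0]
contact_force: [-0.2, 0.5, -0.1]
gripper_width: 0.596
grasp_force: 43.1
[-0.003 -0.    -0.     0.    -0.    -0.   ]
```

```bash
python3 -m crank '0 0 .001 0 0 0 .2;0 0 .001 0 0 0 0;0 0 .001 0 0 0 0;0 0 .001 0 0 0 0;0 0 -.1 0 0 0 0;0 0 -.2 0 0 0 0;0 0 -.29 0 0 0 0;0 0 -.29 0 0 0 0;0 0 -.29 0 0 0 0'
python3 -c "
from h import *; from station import bot
o=bot.get_obs(); print(o['q'].round(2),go(o,(.4515,-.233,.18),-16))"
```

```text
t: 34.8
eef_pos: [0.5364, 0.2525, 0.2004]
tool_rot: [-0.0, 0.799, 0.602, 0.001]
contact_force: [-0.9, -0.2, -1.1]
gripper_width: 0.998
grasp_force: 0.0
[-1.08  0.44  0.71  1.83 -0.34  0.99 -0.51] [-0.98   0.105  0.039  0.    -0.001 -0.   ]
```

```bash
python3 -m crank '-.98 .105 .039 0 0 0 0;-.98 .105 .039 0 0 0 0;-.98 .105 .039 0 0 0 0;-.98 .105 .039 0 0 0 0;-.98 .105 .039 0 0 0 0;-.98 .105 .039 0 0 0 0;-.98 .105 .039 0 0 0 0;-.98 .105 .039 0 0 0 0;-.98 .105 .039 0 0 0 0;-.98 .105 .039 0 0 0 0;-.98 .105 .039 0 0 0 0;-.98 .105 .039 0 0 0 0;-.98 .105 .039 0 0 0 0;-.98 .105 .039 0 0 0 0;-.98 .105 .039 0 0 0 0;-.98 .105 .039 0 0 0 0;-.98 .105 .039 0 0 0 0'
python3 - <<'E'
from h import *; from station import bot,eyes
o=bot.get_obs(); print(o['q'].round(2),go(o,(.4515,-.233,.007),-16))
T=eyes.read_camera("top")["image"]; w=eyes.read_camera("wrist")["image"]; cv2.imwrite("pics/w7.png",np.hstack([cv2.resize(w,(400,300)),cv2.resize(T[150:320,150:500],(400,300))])[:,:,::-1])
E
```

```text
t: 36.5
eef_pos: [0.4512, -0.2328, 0.1798]
tool_rot: [-0.0, 0.799, 0.602, 0.0]
contact_force: [-0.1, -0.2, 0.1]
gripper_width: 1.0
grasp_force: 0.0
[-0.32  0.34  0.83  2.04 -0.33  0.89  0.41] [-0.     0.001  0.346  0.    -0.     0.   ]
```

View pics/w7.png

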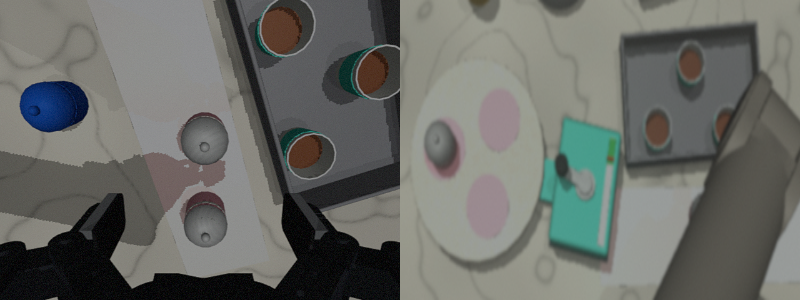

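The top crop shows the first pot standing on the left spot. The wrist view shows pot 2 under the tool and pot 1 below it in the image, both in place, with the cups still in the tub.

```bash
python3 -m crank '0 0 .1 0 0 0 0;0 0 .2 0 0 0 0;0 0 .29 0 0 0 0;0 0 .346 0 0 0 0;0 0 .346 0 0 0 0;0 0 .346 0 0 0 0;0 0 .346 0 0 0 1;0 0 .346 0 0 0 1;0 0 .346 0 0 0 1;0 0 .346 0 0 0 1;0 0 .346 0 0 0 1;0 0 .346 0 0 0 1' 40
python3 - <<'E'
from h import *; from station import bot
o=bot.get_obs(); print(go(o,(.5708,.1494,o["eef_pos"][2]+.047),-16))
E
```

```text
t: 37.8
eef_pos: [0.4522, -0.2336, 0.0085]
tool_rot: [0.001, 0.799, 0.602, 0.001]
contact_force: [-1.5, 0.7, 10.1]
gripper_width: 0.6
grasp_force: 40.1
[ 0.802  0.017 -0.093  0.001 -0.    -0.   ]
```

```bash
python3 -m crank '0 0 -.1 0 0 0 1;0 0 -.2 0 0 0 1;0 0 -.3 0 0 0 1;0 0 -.38 0 0 0 1;.802 .017 -.38 0 0 0 1;.802 .017 -.38 0 0 0 1;.802 .017 -.38 0 0 0 1;.802 .017 -.38 0 0 0 1;.802 .017 -.38 0 0 0 1;.802 .017 -.38 0 0 0 1;.802 .017 -.38 0 0 0 1;.802 .017 -.38 0 0 0 1;.802 .017 -.38 0 0 0 1;.802 .017 -.38 0 0 0 1;.802 .017 -.38 0 0 0 1;.802 .017 -.28 0 0 0 1;.802 .017 -.18 0 0 0 1;.802 .017 -.12 0 0 0 1;.802 .017 -.12 0 0 0 1;.802 .017 -.12 0 0 0 1'
python3 -m crank '0 0 0 0 0 0 1;0 0 0 0 0 0 1;0 0 .014 0 0 0 1;0 0 .026 0 0 0 1;0 0 .026 0 0 0 1;0 0 .026 0 0 0 1;0 0 .026 0 0 0 1'
```

```text
t: 39.8
eef_pos: [0.5705, 0.148, 0.0679]
tool_rot: [0.0, 0.8, 0.6, 0.0]
contact_force: [0.1, 0.7, -0.7]
gripper_width: 0.595
grasp_force: 42.8
t: 40.5
eef_pos: [0.57, 0.1497, 0.0536]
tool_rot: [-0.0, 0.799, 0.601, -0.0]
contact_force: [0.0, 0.0, -2.0]
gripper_width: 0.594
grasp_force: 43.0
```

Now I'll release, rise and go to P1 (0.4237, -0.332).

```bash
python3 -m crank '0 0 .001 0 0 0 .2;0 0 .001 0 0 0 0;0 0 .001 0 0 0 0;0 0 .001 0 0 0 0;0 0 -.1 0 0 0 0;0 0 -.2 0 0 0 0;0 0 -.29 0 0 0 0;0 0 -.29 0 0 0 0;0 0 -.29 0 0 0 0'
python3 -c "
from h import *; from station import bot
o=bot.get_obs(); print(o['q'].round(2),go(o,(.4237,-.332,.18),-16))"
```

```text
t: 41.4
eef_pos: [0.5705, 0.15, 0.1998]
tool_rot: [-0.0, 0.799, 0.602, 0.001]
contact_force: [-0.5, 0.1, -1.0]
gripper_width: 1.002
grasp_force: 0.0
[-0.94  0.46  0.78  1.84 -0.38  1.   -0.29] [-1.008e+00 -1.600e-02  3.800e-02  0.000e+00 -1.000e-03 -0.000e+00]
```

```bash
python3 -m crank '-1 -.016 .039 0 0 0 0;-1 -.016 .039 0 0 0 0;-1 -.016 .039 0 0 0 0;-1 -.016 .039 0 0 0 0;-1 -.016 .039 0 0 0 0;-1 -.016 .039 0 0 0 0;-1 -.016 .039 0 0 0 0;-1 -.016 .039 0 0 0 0;-1 -.016 .039 0 0 0 0;-1 -.016 .039 0 0 0 0;-1 -.016 .039 0 0 0 0;-1 -.016 .039 0 0 0 0;-1 -.016 .039 0 0 0 0;-1 -.016 .039 0 0 0 0;-1 -.016 .039 0 0 0 0;-1 -.016 .039 0 0 0 0;-1 -.016 .039 0 0 0 0'
python3 - <<'E'
from h import *; from station import bot,eyes
o=bot.get_obs(); print(o['q'].round(2),go(o,(.4237,-.332,.007),-16))
w=eyes.read_camera("wrist"); h=cv2.cvtColor(w["image"],cv2.COLOR_RGB2GRAY)
C=cv2.HoughCircles(cv2.medianBlur(h,5),cv2.HOUGH_GRADIENT,1.5,60,param1=80,param2=30,minRadius=28,maxRadius=50)
print([(*c,*plane(w,c[:2],.045).round(3)) for c in C[0][:6]])
E
```

```text
t: 43.1
eef_pos: [0.4245, -0.328, 0.1793]
tool_rot: [-0.0, 0.799, 0.602, 0.0]
contact_force: [0.5, 0.0, -1.0]
gripper_width: 1.0
grasp_force: 0.0
[-0.11  0.41  0.84  1.98 -0.38  0.92  0.64] [-0.008  0.001  0.345  0.    -0.     0.   ]
[(np.float32(515.25), np.float32(90.75), np.float32(44.2), np.float64(0.561), np.float64(-0.277), np.float64(0.045)), (np.float32(326.25), np.float32(230.25), np.float32(40.6), np.float64(0.425), np.float64(-0.33), np.float64(0.045)), (np.float32(87.75), np.float32(24.75), np.float32(35.35), np.float64(0.324), np.float64(-0.171), np.float64(0.045)), (np.float32(168.75), np.float32(359.25), np.float32(37.6), np.float64(0.286), np.float64(-0.393), np.float64(0.045))]
```

The pot is confirmed at (0.425, -0.330), so I'll grasp it.

```bash
python3 -m crank '-.008 0 .1 0 0 0 0;-.008 0 .2 0 0 0 0;-.008 0 .29 0 0 0 0;-.008 0 .345 0 0 0 0;-.008 0 .345 0 0 0 0;-.008 0 .345 0 0 0 0;-.008 0 .345 0 0 0 1;-.008 0 .345 0 0 0 1;-.008 0 .345 0 0 0 1;-.008 0 .345 0 0 0 1;-.008 0 .345 0 0 0 1;-.008 0 .345 0 0 0 1;-.008 0 .2 0 0 0 1;-.008 0 .1 0 0 0 1;-.008 0 -.035 0 0 0 1;-.008 0 -.035 0 0 0 1;-.008 0 -.035 0 0 0 1' 40
python3 - <<'E'
from h import *; from station import bot
o=bot.get_obs(); print(go(o,(.4652,.1701,.069),-16))
E
```

```text
t: 44.85
eef_pos: [0.4254, -0.3348, 0.2025]
tool_rot: [0.004, 0.799, 0.601, 0.003]
contact_force: [1.0, 0.3, -1.1]
gripper_width: 0.6
grasp_force: 42.9
[ 0.993 -0.206  0.264  0.003  0.    -0.   ]
```

```bash
python3 -m crank '.99 -.205 0 0 0 0 1;.99 -.205 0 0 0 0 1;.99 -.205 0 0 0 0 1;.99 -.205 0 0 0 0 1;.99 -.205 0 0 0 0 1;.99 -.205 0 0 0 0 1;.99 -.205 0 0 0 0 1;.99 -.205 0 0 0 0 1;.99 -.205 0 0 0 0 1;.99 -.205 0 0 0 0 1;.99 -.205 0 0 0 0 1;.99 -.205 0 0 0 0 1;.99 -.205 0 0 0 0 1;.99 -.205 0 0 0 0 1;.99 -.205 .1 0 0 0 1;.99 -.205 .2 0 0 0 1;.99 -.205 .26 0 0 0 1;.99 -.205 .26 0 0 0 1;.99 -.205 .26 0 0 0 1;.99 -.205 .26 0 0 0 1'
python3 -c "
from h import *; from station import bot
o=bot.get_obs(); print(go(o,(.4652,.1701,.0545),-16))"
```

```text
t: 46.85
eef_pos: [0.4629, 0.1715, 0.0687]
tool_rot: [0.0, 0.799, 0.601, 0.002]
contact_force: [-0.2, 0.1, -1.7]
gripper_width: 0.6
grasp_force: 42.9
[-0.002  0.005  0.028  0.001 -0.001 -0.001]
```

```bash
python3 -m crank '0 .004 0 0 0 0 1;0 .004 .014 0 0 0 1;0 .004 .029 0 0 0 1;0 .004 .029 0 0 0 1;0 .004 .029 0 0 0 1;0 .004 .029 0 0 0 1;0 .004 .029 0 0 0 .2;0 .004 .029 0 0 0 0;0 .004 .029 0 0 0 0;0 .004 .029 0 0 0 0;0 .004 -.1 0 0 0 0;0 .004 -.2 0 0 0 0;0 .004 -.3 0 0 0 0;0 .004 -.4 0 0 0 0;0 .004 -.46 0 0 0 0;-.1 .004 -.46 0 0 0 0;-.2 .004 -.46 0 0 0 0;-.2 .004 -.46 0 0 0 0;-.2 .004 -.46 0 0 0 0'
python3 - <<'E'
from h import *; from station import bot,eyes
w=eyes.read_camera("wrist"); T=eyes.read_camera("top")["image"]; S=eyes.read_camera("side")["image"]
cv2.imwrite("pics/w8.png",np.vstack([np.hstack([cv2.resize(w["image"],(400,300)),cv2.resize(T[150:320,150:500],(400,300))]),cv2.resize(S[140:400,180:480],(800,300))])[:,:,::-1])
C=cv2.HoughCircles(cv2.medianBlur(cv2.cvtColor(w["image"],cv2.COLOR_RGB2GRAY),5),cv2.HOUGH_GRADIENT,1.5,50,param1=80,param2=30,minRadius=22,maxRadius=45)
print([(*c,*plane(w,c[:2],.09).round(3)) for c in C[0][:8]])
E
```

```text
t: 48.75
eef_pos: [0.4353, 0.0743, 0.2969]
tool_rot: [-0.001, 0.8, 0.601, 0.001]
contact_force: [-0.2, -0.0, 1.0]
gripper_width: 0.999
grasp_force: 0.0
[(np.float32(326.25), np.float32(78.75), np.float32(33.7), np.float64(0.464), np.float64(0.17), np.float64(0.09)), (np.float32(453.75), np.float32(69.75), np.float32(32.5), np.float64(0.559), np.float64(0.149), np.float64(0.09)), (np.float32(165.75), np.float32(357.75), np.float32(34.15), np.float64(0.253), np.float64(-0.023), np.float64(0.09)), (np.float32(272.25), np.float32(402.75), np.float32(23.2), np.float64(0.332), np.float64(-0.097), np.float64(0.09)), (np.float32(483.75), np.float32(356.25), np.float32(34.15), np.float64(0.537), np.float64(-0.104), np.float64(0.09)), (np.float32(422.25), np.float32(284.25), np.float32(35.65), np.float64(0.498), np.float64(-0.018), np.float64(0.09))]
```

View pics/w8.png

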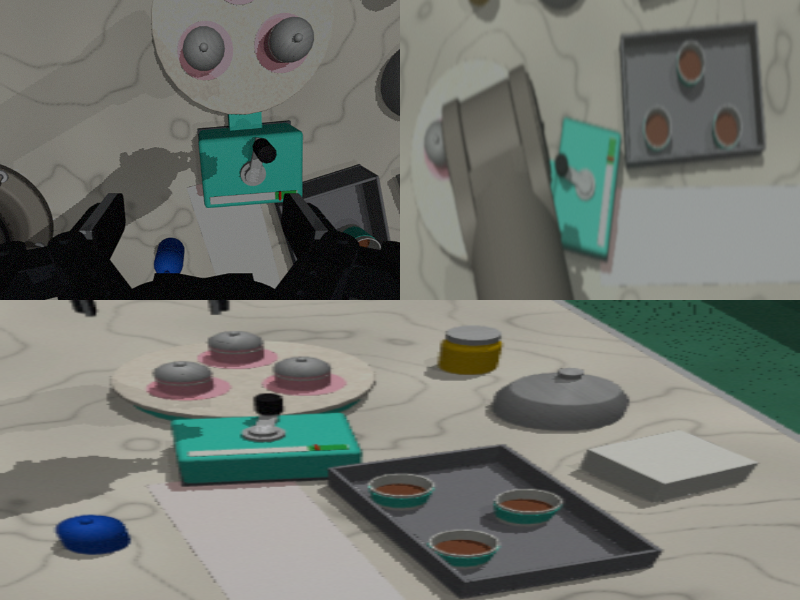

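All three pots are upright on the plate, the cups are in the tub and the needle is in the green. I'll take one closer look at the pot centring, especially the right-hand pot at (290,40).

```bash
python3 -m crank '.21 .1 0 0 0 0 0;.21 .1 0 0 0 0 0;.21 .1 0 0 0 0 0;.21 .1 0 0 0 0 0;.21 .1 0 0 0 0 0;.21 .1 0 0 0 0 0'
python3 - <<'E'
from h import *; from station import bot,eyes
w=eyes.read_camera("wrist"); I=w["image"]; cv2.imwrite("pics/w9.png",I[:,:,::-1]); print(bot.get_obs()["eef_pos"])
C=cv2.HoughCircles(cv2.medianBlur(cv2.cvtColor(I,cv2.COLOR_RGB2GRAY),5),cv2.HOUGH_GRADIENT,1.5,60,param1=80,param2=28,minRadius=26,maxRadius=42)
print([(*c,*plane(w,c[:2],.09).round(4)) for c in C[0][:8]])
E
```

```text
t: 49.5
eef_pos: [0.5122, 0.1611, 0.2965]
tool_rot: [-0.0, 0.799, 0.601, -0.0]
contact_force: [-0.4, -0.2, -0.1]
gripper_width: 1.001
grasp_force: 0.0
[0.51218828 0.16108177 0.29678667]
[(np.float32(266.25), np.float32(207.75), np.float32(32.15), np.float64(0.464), np.float64(0.1723), np.float64(0.09)), (np.float32(321.75), np.float32(81.75), np.float32(34.4), np.float64(0.5363), np.float64(0.2546), np.float64(0.09)), (np.float32(393.75), np.float32(197.25), np.float32(32.9), np.float64(0.5686), np.float64(0.1514), np.float64(0.09)), (np.float32(576.75), np.float32(243.75), np.float32(41.15), np.float64(0.7098), np.float64(0.0687), np.float64(0.09)), (np.float32(560.25), np.float32(83.25), np.float32(32.9), np.float64(0.7128), np.float64(0.2026), np.float64(0.09)), (np.float32(168.75), np.float32(359.25), np.float32(37.7), np.float64(0.3315), np.float64(0.0606), np.float64(0.09)), (np.float32(479.25), np.float32(359.25), np.float32(39.5), np.float64(0.6093), np.float64(-0.0194), np.float64(0.09)), (np.float32(438.75), np.float32(417.75), np.float32(32.9), np.float64(0.5598), np.float64(-0.0725), np.float64(0.09))]
```

View pics/w9.png

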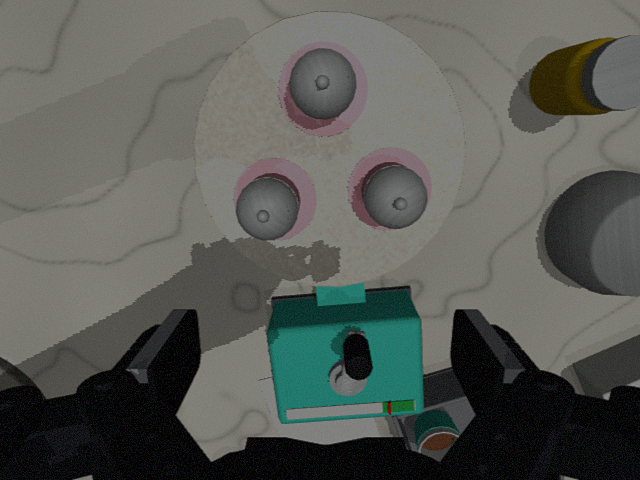

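The pots at (322,83), (267,208) and (395,197) are all within about 4 mm of their spot centres, and the needle is in the green, so I'm handing in.

```bash
python3 -c "
from station import ticket
print(ticket.hand_in())"
```

```text
the job is handed in; nothing more can be done
None
```

I handed the job in at about 50 s; no verdict came back. All three used cups were in the tub, all three pink pots stood within about 4 mm of their spot centres, and I stopped the crank within half a turn of the release with its needle in the green.

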